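# Close the parts polisher and hold its run lever level

## Robot

A 7-joint arm with a two-finger parallel gripper is mounted at the origin on the work surface. World frame = base frame: x ahead of the robot, y to its left, z up, the work surface at z = 0. Lengths are in m, angles in rad, forces in N, time in s.
With the tool pointing down it reaches from about 0.425 to 0.925 m from the base axis. Payload 6.8 kg.
Tool frame: the origin (TCP) lies between the finger pads; the fingertips stand 14 mm ahead of it and the grasp point (between the pads) lies 5 mm behind it; z points along the fingers, y is the direction in which the jaws open and shut (so a half turn about z gives the same grasp; the last joint's range is limited). The gripper opens to 85 mm and grips with 20 to 120 N. Pads are 22 mm wide; open, the fingers measure 114 mm over their backs; the gripper's body (76 mm by 85 mm) begins 54 mm behind the grasp point. The pads swing forward as they close: fully open they stand 13 mm farther back than shut.
Start: joints at [1.162, 0.477, 0.022, 1.555, -0.011, 1.109, -0.083], TCP at [0.2, -0.645, 0.245] pointing down, gripper open.
Joint ranges: [-2.96, 2.96], [-0.34, 2.1], [-1.41, 1.46], [0.24, 2.44], [-1.37, 4.51], [0.17, 1.92], [-2.96, 2.96]. Speed limits (rad/s): [2.39, 2.39, 3.14, 3.14, 3.14, 3.14, 3.14].

## Interface

Orientations are given as a unit quaternion [w, x, y, z].
In Python, from station import bot gives the robot as it stands.
- The arm moves only by the shell command python3 -m crank 'ROWS' [FORCE]. ROWS is JSON, a list of rows, each a list of 3 entries, a list of its own where there are three numbers: the shift along the tool's x, y, z in m, then the turn, a rotation vector about the tool's x, y, z in degrees, then the finger opening in m, from 0 to 0.0854. A call has 1 to 10 rows; each row shifts and turns the commanded pose from where the row before left it, along the tool's axes as they then stand; what a row does not reach is not made up. A row lasts 1/8 s, in which the tool goes at most 62.5 mm and 10.7 degrees, less where a joint would pass 70% of its speed; a pose out of reach is approached as far as the arm can. A call is refused whole if a number of a shift passes 0.0625 or a number of a turn 10.7, either way. A call with a gripper value outside its range is refused whole. The fingers move at their own pace and stop on an object; FORCE is the grip in N (left out, the last holds). Time passes only in rows, so rows that do not move let the fingers close. It gives the time, the measured TCP pose, the force and the opening at its end, in the units of the state.
- bot.get_obs(): the state, without advancing time (a new reading comes with each control period).
- bot.read_camera(name): name is "scene" or "top" or "wrist"; returns (picture, depth): 384x512x3 uint8, red, green, blue; 384x512 float32, m along the optical axis (not along the pixel's ray), 0 where there is no reading.
- bot.calibration(name): a dict with "fx", "fy", "cx", "cy" (pixels), "extrinsics" (4x4, takes a point from camera to world coordinates). Camera axes: x right, y down, z forward; pixel columns grow to the right and rows downward; lengths in m; the calibration is good to about 2 mm. A picture is of the moment at which its call begins: read the wrist's pose just before it. calibration takes no time and is no camera call; for the wrist camera it gives the pose at the moment of the call.
- bot.hand_in(): hands the job in, once; it reports no verdict.
The state is a dict: "t": time; "q": joint angles; "joint_vel": joint speeds; "joint_torque": joint torques, N m; "eef_pos": TCP position; "tool_rot": TCP orientation; "contact_force": force on the tool from outside, world axes, zero at the start; "torque": the same for the moment, N m; "gripper_width": opening from 0.0 (shut) to 1.0 (fully open).
Only numpy, scipy, OpenCV 4.12 (cv2) and the standard library are available. Lean on these libraries where they do the work, as an engineer would, in place of code of your own. Each camera call takes 0.05 s, during which the arm holds its last target.

## Task

Put the loose lid on the open tub of the parts polisher, press it down until it is fully home and level, and let go of it. Only then press the polisher's sprung run lever half-way down, where the lever is level (never on to its bottom stop), and keep pressing it there: the program finishes while still holding the lever level. Do not disturb the other things on the bench.

Things in the scene. Friction and masses are not known exactly. Their poses are not given: they have to be found in the camera images.
- polisher: grey bench machine, fixed to the bench; base 170 (x) x 310 (y) x 45 mm high. Origin: centre of its underside, on the bench; z up. It is turned about z by up to 20 degrees. At +y stands a grey round open tub (83 mm across at the rim) with brass fittings in it, at -y the run lever.
- tub_rim (a point): centre of the tub's mouth, level with its rigid rim, 130 mm above the bench; at (0, +85, 130) mm in the polisher's frame. A black rubber seal ring (79 mm across) stands 7 mm above the rim at the start; the lid first rests on it. Pushed with about 8 N (through the lid) the seal slides down 7 mm to the rim and stays down: the lid is then home.
- lid: loose round grey lid lying skirt down on the bench, 60 to 130 g, 101 mm across, 40 mm high with its knob. Origin: centre of the skirt's foot; z up. The skirt is 12 mm deep and flares from 89 mm (top) to 95 mm (foot) inside, so it passes loosely over the 83 mm rim. The lid's inner face, 12 mm above the foot, rests on the seal, then on the rim.
- lid_knob (a point): centre of the lid's black upright round knob, its grip, 28 mm across and 24 mm tall: 28 mm above the skirt's foot, 12 mm below the knob's top. z up along the knob. With the lid home this point is 16 mm above the rim; resting on the unpressed seal, 23 mm.
- run_lever (a joint): angle of the sprung run lever in rad: 0 at rest (its free end tilted up 22 degrees), 0.38 level, 0.76 at the bottom stop. It springs back when let go. Force at the pad: about 4 N to start, 8 N when level, 12 N at the bottom.
- lever_pad (a point): centre of the top face of the black rubber pad (50 mm along the lever x 44 mm wide) at the lever's free end; 115 mm from the hinge along the lever, 6 mm above the lever's middle line. The lever runs from the hinge towards the polisher's -x (towards the robot). When level the pad's top is 121 mm above the bench; at rest about 163 mm. x, y along and across the lever, z out of the pad.
- lever_hinge (a point): fixed point on the lever's hinge axis (which runs along the polisher's y), between two grey cheeks 133 mm high, 115 mm above the bench; at (50, -85, 115) mm in the polisher's frame.
- brush_mid (a point): bystander: paint brush lying on the bench, 190 mm long; its middle.
- knife_mid (a point): bystander: red and black utility knife lying on the bench, 160 x 24 x 16 mm; its centre.
- offcut_mid (a point): bystander: light wood offcut lying on the bench, 170 x 45 x 22 mm; its centre.
- jar_mid (a point): bystander: closed round jar standing on the bench, 64 mm across, 85 mm high; its centre.
Not all that is in view belongs to the job. Several things look just like the lid: the one meant starts farthest to the robot's left.

How it is judged:
On the way, in this order (a step that is already met when the one before it is completed fails the run):
1. the lid is pressed home, level on the tub's rim, and let go (z of lid_knob in the frame of tub_rim between 0.0125 and 0.0185 m and horizontal distance between lid_knob and tub_rim below 0.006 m and angle between lid_knob's own z axis and vertical below 0.06 rad and contact force between the fingers and lid below 0.1 N and value of joint run_lever below 0.1 rad), for 0.2 s.
2. the run lever is held about level (value of joint run_lever between 0.27 and 0.49 rad), for 0.3 s.
At the end, for the whole second after the job is handed in: The lid is home (knob centre 16 mm, within 3.5 mm down and 2.5 mm up, above the rim), within 6 mm of the tub's centre and level within 0.06 rad, untouched; the run lever stands still within 0.11 rad of level (0.27 to 0.49), carried by the robot's fingers with more than 3 N (all of step 2 and z of lid_knob in the frame of tub_rim between 0.0125 and 0.0185 m and horizontal distance between lid_knob and tub_rim below 0.006 m and angle between lid_knob's own z axis and vertical below 0.06 rad and contact force between the fingers and run_lever above 3 N and contact force between the fingers and lid below 0.1 N and velocity of joint run_lever between -0.05 and 0.05 rad/s); the arm keeps its last pose, push and grip.
It fails at once if the run lever is pressed (beyond 0.15 rad) while the lid is not home (value of joint run_lever above 0.15 rad and not (z of lid_knob in the frame of tub_rim between 0.0125 and 0.0185 m and horizontal distance between lid_knob and tub_rim below 0.006 m and angle between lid_knob's own z axis and vertical below 0.06 rad)).
It fails at once if the run lever is pushed on to its bottom stop (beyond 0.70 rad) (value of joint run_lever above 0.7 rad).
It fails at once if a bystander is moved by more than 30 mm (distance of any of brush_mid, knife_mid, offcut_mid, jar_mid from where it was at the start of the episode above 0.03 m).
It also fails if it takes over 56 s, if anything falls off the work surface, if the arm or the gripper's body presses on something with over 40 N, if the wrist force passes 120 N, or if a joint passes its speed limit or range.

## Working session

There is one attempt and no reset: what is moved stays moved. The work goes in short steps, Python scripts to look and compute and a shell command to move; the robot and the scene stay as the last step left them, time stands still between calls to the robot, and variables do not carry over. Pictures are saved under pics/ and viewed, and the job is handed in when it is done.

```bash
ls; mkdir -p pics
python3 - <<'E'
from station import bot
import cv2,numpy as np
o=bot.get_obs();print({k:np.round(v,3) for k,v in o.items()})
for n in("scene","top"):
    p,d=bot.read_camera(n);cv2.imwrite(f"pics/{n}0.png",p[:,:,::-1]);np.savez(f"{n}0.npz",p=p,d=d)
    c=bot.calibration(n);print(n,{k:np.round(v,3) for k,v in c.items()})
E
```

```text
pics
{'t': np.float64(0.0), 'q': array([ 1.162,  0.478,  0.022,  1.557, -0.012,  1.109, -0.083]), 'joint_vel': array([-0.001, -0.001, -0.001, -0.   ,  0.001,  0.001, -0.001]), 'joint_torque': array([-0.0000e+00, -5.9645e+01,  1.6070e+00, -2.8119e+01,  1.2000e-02,
        9.0000e-03, -0.0000e+00]), 'eef_pos': array([ 0.2  , -0.644,  0.244]), 'tool_rot': array([-0.001,  0.989,  0.15 , -0.   ]), 'contact_force': array([-0.445, -0.15 , -0.204]), 'torque': array([0.008, 0.005, 0.048]), 'gripper_width': np.float64(1.001)}
scene {'fx': np.float64(473.498), 'fy': np.float64(473.498), 'cx': np.float64(253.876), 'cy': np.float64(191.157), 'extrinsics': array([[-0.879,  0.4  , -0.259,  0.99 ],
       [ 0.477,  0.734, -0.483,  0.808],
       [-0.003, -0.548, -0.836,  1.524],
       [ 0.   ,  0.   ,  0.   ,  1.   ]])}
top {'fx': np.float64(436.57), 'fy': np.float64(436.57), 'cx': np.float64(264.546), 'cy': np.float64(192.721), 'extrinsics': array([[ 1.70e-02, -9.76e-01,  2.19e-01,  2.18e-01],
       [-1.00e+00, -1.80e-02, -1.00e-03,  1.50e-02],
       [ 5.00e-03, -2.19e-01, -9.76e-01,  1.58e+00],
       [ 0.00e+00,  0.00e+00,  0.00e+00,  1.00e+00]])}
```

View pics/top0.png

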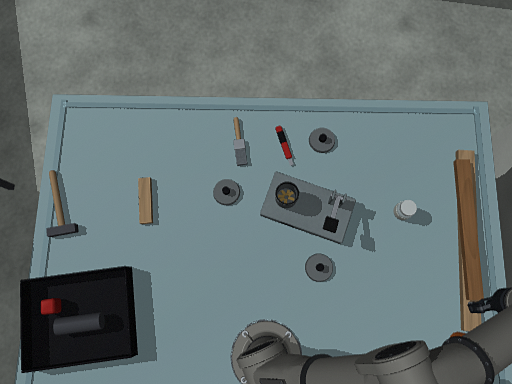

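View pics/scene0.png

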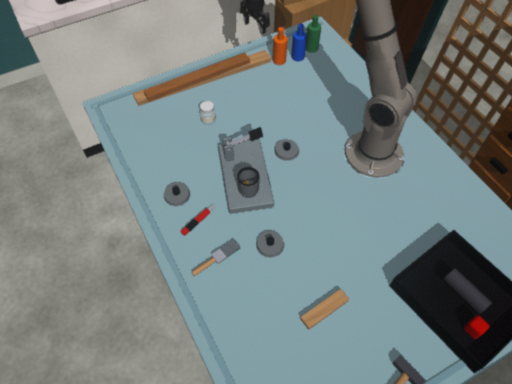

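The top view shows three look-alike lids, at (227,191), (322,139) and (320,267). Image left is the robot's +y, so the lid meant is the one at (227,191), which is (270,243) in the scene view. The tub is at (287,194), the lever pad at (331,225), the brush at (239,145), the knife at (284,143), the jar at (405,210) and the offcut at (146,200).

```bash
cat > h.py <<'E'
import numpy as np,cv2
from station import bot
def cloud(d,c,E=None):
    E=c["extrinsics"] if E is None else E
    v,u=np.mgrid[:d.shape[0],:d.shape[1]]
    P=np.stack([(u-c["cx"])/c["fx"]*d,(v-c["cy"])/c["fy"]*d,d],-1)
    return P@E[:3,:3].T+E[:3,3]
def circ(xy):
    A=np.c_[2*xy,np.ones(len(xy))];s=np.linalg.lstsq(A,(xy**2).sum(1),rcond=None)[0]
    return s[:2],np.sqrt(s[2]+s[0]**2+s[1]**2)
E
python3 - <<'E'
from h import *
for n,boxes in (("top",{"lid":(205,170,250,210),"lidB":(305,122,342,155),"lidC":(300,250,340,285),"tub":(272,178,303,212),"pad":(320,212,345,238),"base":(255,165,360,250)}),("scene",{"lid":(250,225,290,262),"tub":(232,162,265,198),"pad":(246,124,268,142),"base":(210,120,280,220)})):
    z=np.load(n+"0.npz");p,d=z["p"],z["d"];c=bot.calibration(n);W=cloud(d,c);hsv=cv2.cvtColor(p,cv2.COLOR_RGB2HSV)
    for k,(a,b,e,f) in boxes.items():
        w=W[b:f,a:e].reshape(-1,3);ok=d[b:f,a:e].ravel()>0;w=w[ok]
        col=p[b:f,a:e].reshape(-1,3)[ok].astype(int)
        if k=="pad":
            m=(col.max(1)<45)&(w[:,2]>.1);q=w[m];print(n,k,m.sum(),q.mean(0).round(4),q.min(0).round(3),q.max(0).round(3))
        elif k=="base":
            m=(w[:,2]>.035)&(w[:,2]<.05);q=w[m];r=cv2.minAreaRect((q[:,:2]*1000).astype(np.float32));print(n,k,m.sum(),r,np.median(q[:,2]))
        elif k=="tub":
            m=(w[:,2]>.126)&(w[:,2]<.15);q=w[m];r=cv2.minEnclosingCircle((q[:,:2]*1000).astype(np.float32));print(n,k,m.sum(),r,circ(q[:,:2]),np.median(q[:,2]))
        else:
            m=(w[:,2]>.008)&(w[:,2]<.02);q=w[m];r=cv2.minEnclosingCircle((q[:,:2]*1000).astype(np.float32))
            kn=w[w[:,2]>.034];print(n,k,m.sum(),r,np.median(q[:,2]),"knob",kn.mean(0).round(4),len(kn),w[:,2].max())
p=np.load("top0.npz")["p"][:,:,::-1];s=np.load("scene0.npz")["p"][:,:,::-1]
cv2.imwrite("pics/crop1.png",np.hstack([cv2.resize(p[110:290,190:370],(400,400),interpolation=cv2.INTER_CUBIC),cv2.resize(s[100:280,150:330],(400,400),interpolation=cv2.INTER_CUBIC)]))
E
```

```text
top lid 419 ((569.7291259765625, 155.24520874023438), 86.4179916381836) 0.01535908092493754 knob [0.572  0.1559 0.04  ] 47 0.045435470402266365
top lidB 378 ((790.216552734375, -206.96792602539062), 86.9320068359375) 0.015263702047106809 knob [ 0.7803 -0.1989  0.0402] 40 0.05027244558517463
top lidC 463 ((312.3875427246094, -186.5213623046875), 74.6516342163086) 0.015949154781437658 knob [ 0.3034 -0.1823  0.0408] 51 0.048339603444574
top tub 132 ((543.81005859375, -61.259857177734375), 41.03559494018555) (array([ 0.54327967, -0.06098201]), np.float64(0.03790687983047979)) 0.13566000840631975
top pad 178 [ 0.434  -0.2031  0.1649] [ 0.409 -0.229  0.148] [ 0.462 -0.177  0.179]
top base 2793 ((516.60986328125, -141.70648193359375), (310.2503967285156, 172.03929138183594), 71.44197845458984) 0.04501510559708666
scene lid 425 ((571.38818359375, 151.11729431152344), 78.08724975585938) 0.014452830972302877 knob [0.5791 0.1559 0.039 ] 41 0.04611398129616795
scene tub 133 ((550.3826904296875, -61.62361145019531), 44.43164825439453) (array([ 0.5506492 , -0.06120315]), np.float64(0.03778128823624142)) 0.13370132147167757
scene pad 90 [ 0.4421 -0.2015  0.1633] [ 0.421 -0.225  0.152] [ 0.466 -0.181  0.178]
scene base 2069 ((523.2998657226562, -140.185302734375), (315.7964782714844, 170.72068786621094), 71.36292266845703) 0.04355657150218395
```

View pics/crop1.png

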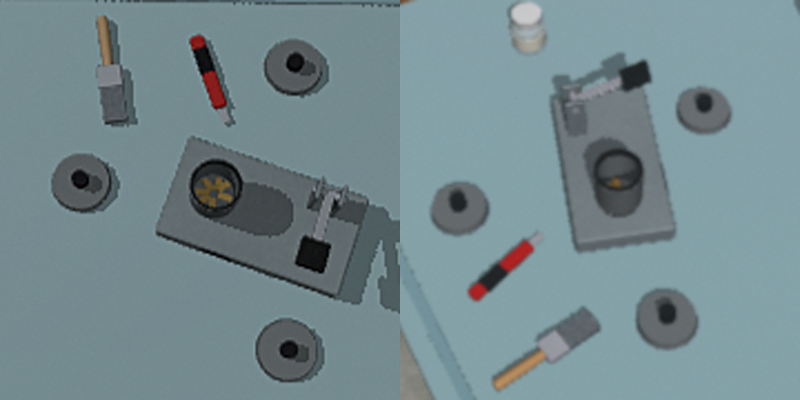

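The crop confirms it: the left-most lid is a plain, separate disc with a black knob, at about (0.575, 0.156). The polisher's yaw comes out at about -18.6°, and the tub, hinge and pad positions fit the given geometry. Next I lift and move toward the lid.

```bash
python3 -m crank '[[[0,0,-0.04],[0,0,0],0.0854],[[0.03,-0.0327,0],[0,0,0],0.0854],[[0.03,-0.0327,0],[0,0,0],0.0854],[[0.03,-0.0327,0],[0,0,0],0.0854],[[0.03,-0.0327,0],[0,0,0],0.0854],[[0.03,-0.0327,0],[0,0,0],0.0854],[[0.03,-0.0327,0],[0,0,0],0.0854],[[0.03,-0.0327,0],[0,0,0],0.0854],[[0.03,-0.0327,0],[0,0,0],0.0854],[[0.03,-0.0327,0],[0,0,0],0.0854]]'
```

```text
t: 1.35
eef_pos: [0.3709, -0.2821, 0.2851]
tool_rot: [-0.0, 0.989, 0.15, -0.0]
contact_force: [-0.1, -0.7, 0.5]
gripper_width: 0.997
```

```bash
python3 -m crank '[[[0.038,-0.035,0],[0,0,0],0.0854],[[0.038,-0.035,0],[0,0,0],0.0854],[[0.038,-0.035,0],[0,0,0],0.0854],[[0.038,-0.035,0],[0,0,0],0.0854],[[0.037,-0.034,0],[0,0,0],0.0854],[[0,0,0],[0,0,0],0.0854],[[0,0,0],[0,0,0],0.0854]]'
python3 - <<'E'
from h import *
n="wrist";c=bot.calibration(n);p,d=bot.read_camera(n);np.savez("w1.npz",p=p,d=d,E=c["extrinsics"]);cv2.imwrite("pics/w1.png",p[:,:,::-1]);print({k:np.round(v,3) for k,v in c.items()},d.min(),d.max())
E
```

```text
t: 2.22
eef_pos: [0.4992, -0.062, 0.2849]
tool_rot: [0.0, 0.989, 0.15, -0.001]
contact_force: [0.8, -0.8, 0.3]
gripper_width: 0.997
{'fx': np.float64(316.188), 'fy': np.float64(316.188), 'cx': np.float64(257.814), 'cy': np.float64(189.14), 'extrinsics': array([[ 0.297, -0.906, -0.303,  0.577],
       [-0.955, -0.281, -0.094, -0.037],
       [ 0.   ,  0.318, -0.948,  0.414],
       [ 0.   ,  0.   ,  0.   ,  1.   ]])} 0.0 0.5504797
```

View pics/w1.png

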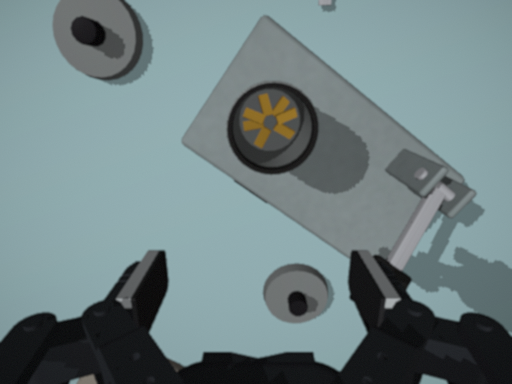

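The wrist view shows the tub's seal ring centred near (273,127), the target lid at (97,38) with its knob top at (88,31), and the lever cheeks near (440,185). I'll cast rays for the ring, the knob top and the lid's outline.

```bash
cat >> h.py <<'E'
def ray(uv,c,E,z):
    uv=np.atleast_2d(uv).astype(float);r=np.c_[(uv[:,0]-c["cx"])/c["fx"],(uv[:,1]-c["cy"])/c["fy"],np.ones(len(uv))]@E[:3,:3].T
    return (E[:3,3]+r*((z-E[2,3])/r[:,2])[:,None])[:,:2]
def blob(m,near):
    cs,_=cv2.findContours(m.astype(np.uint8),cv2.RETR_EXTERNAL,cv2.CHAIN_APPROX_NONE)
    cs=[k for k in cs if len(k)>20]
    return min(cs,key=lambda k:np.hypot(*(k[:,0].mean(0)-near)))[:,0]
def fit(pts,name):
    c,r=circ(pts);print(name,c.round(4),"dia",round(2*r,4),"enc",[np.round(v,4) for v in cv2.minEnclosingCircle((pts).astype(np.float32))])
E
python3 - <<'E'
from h import *
z=np.load("w1.npz");p,d,E=z["p"],z["d"],z["E"];c=bot.calibration("wrist");W=cloud(d,c,E)
g=p.max(2)
k=blob((g<45)&(np.arange(384)[:,None]<190),(273,127));print(k.min(0),k.max(0));fit(ray(k,c,E,.137),"seal")
m=(W[:,:,2]>.125)&(np.hypot(W[:,:,0]-.547,W[:,:,1]+.061)<.055);k2=blob(m,(273,127));fit(ray(k2,c,E,.137),"seal depth");print("z",np.percentile(W[m][:,2],[10,50,90]),W[m].mean(0))
k=blob((g<45)&(np.arange(384)[:,None]<190),(88,31));print(k.min(0),k.max(0))
m=(W[:,:,2]>.037)&(np.hypot(W[:,:,0]-.575,W[:,:,1]-.156)<.06);print("knobtop",W[m].mean(0),m.sum(),W[m].min(0),W[m].max(0))
m=(W[:,:,2]>.008)&(np.hypot(W[:,:,0]-.575,W[:,:,1]-.156)<.08);k3=blob(m,(97,38));fit(ray(k3,c,E,.016),"lid");print(k3.min(0),np.median(W[m][:,2]))
# base
m=(abs(W[:,:,2]-.045)<.004)&(W[:,:,0]>.4);print(cv2.minAreaRect((W[m][:,:2]*1000).astype(np.float32)),np.median(W[m][:,2]))
# cheeks
m=(abs(W[:,:,2]-.133)<.006)&(W[:,:,1]<-.15);print("cheeks",W[m].mean(0),cv2.minAreaRect((W[m][:,:2]*1000).astype(np.float32)))
E
```

```text
[228  84] [317 172]
seal [ 0.5439 -0.0605] dia 0.0766 enc [array([ 0.5439, -0.0606]), np.float64(0.0388)]
seal depth [ 0.544  -0.0597] dia 0.0798 enc [array([ 0.544 , -0.0602]), np.float64(0.041)]
z [0.13798202 0.34868682 0.3578952 ] [ 0.52224811 -0.06990206  0.32118089]
[72 17] [105  45]
knobtop [0.57283011 0.15640704 0.04029476] 596 [0.55891223 0.14339389 0.03700575] [0.58616756 0.17039386 0.04280403]
lid [0.5696 0.1541] dia 0.0925 enc [array([0.5725, 0.1548]), np.float64(0.0496)]
[52  0] 0.016623963618743437
((541.0215454101562, -64.98486328125), (464.91845703125, 170.61532592773438), 71.12692260742188) 0.045403329772469386
cheeks [ 0.52177478 -0.23001303  0.13236701] ((512.159912109375, -228.48728942871094), (46.875057220458984, 83.65748596191406), 70.94425201416016)
```

```bash
python3 -m crank '[[[0.0338,-0.0467,0],[0,0,0],0.0854],[[0.0338,-0.0467,0],[0,0,0],0.0854],[[0.0338,-0.0467,0],[0,0,0],0.0854],[[0.0338,-0.0467,0],[0,0,0],0.0854],[[0,0,0.05],[0,0,0],0.0854],[[0,0,0.05],[0,0,0],0.0854],[[0,0,0.05],[0,0,0],0.0854],[[0,0,0.03],[0,0,0],0.0854],[[0,0,0],[0,0,0],0.0854],[[0,0,0],[0,0,0],0.0854]]'
python3 - <<'E'
from h import *
n="wrist";c=bot.calibration(n);E=c["extrinsics"];p,d=bot.read_camera(n);np.savez("w2.npz",p=p,d=d,E=E);cv2.imwrite("pics/w2.png",p[:,:,::-1])
W=cloud(d,c,E);ok=d>0;near=ok&(np.hypot(W[:,:,0]-.573,W[:,:,1]-.156)<.06)
m=near&(W[:,:,2]>.037)&(W[:,:,2]<.044);k=W[m];print("knob",k.mean(0),k.min(0),k.max(0));fit(ray(blob(m,np.argwhere(m).mean(0)[::-1]),c,E,.04),"knob")
m=near&(W[:,:,2]>.006)&(W[:,:,2]<.05);fit(ray(blob(m,np.argwhere(m).mean(0)[::-1]),c,E,.012),"lid")
E
```

```text
t: 3.52
eef_pos: [0.5744, 0.1564, 0.1066]
tool_rot: [0.0, 0.989, 0.149, 0.001]
contact_force: [-0.3, 0.1, -0.8]
gripper_width: 1.0
knob [0.57390302 0.15772964 0.04017294] [0.55979594 0.1437687  0.0370407 ] [0.58696875 0.17118255 0.04280172]
knob [0.5736 0.1576] dia 0.0271 enc [array([0.5737, 0.1574]), np.float64(0.0143)]
lid [0.5733 0.1576] dia 0.097 enc [array([0.5732, 0.1577]), np.float64(0.0497)]
```

View pics/w2.png

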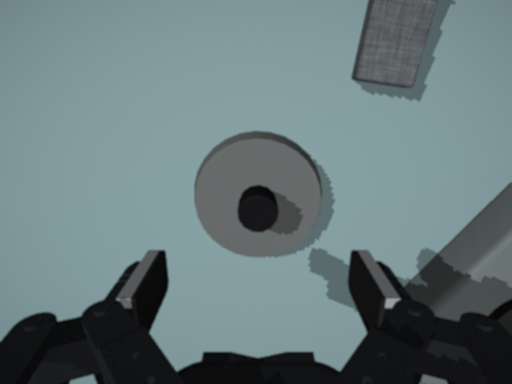

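The wrist view shows the knob centred at (258,208), between the pads, with the brush clear at the upper right. I'll make a 1 mm correction, go down and grip.

```bash
python3 -m crank '[[[0,-0.0013,0.03],[0,0,0],0.0854],[[0,0,0.03],[0,0,0],0.0854],[[0,0,0.012],[0,0,0],0.0854],[[0,0,0],[0,0,0],0.0854],[[0,0,0],[0,0,0],0.05],[[0,0,0],[0,0,0],0.035],[[0,0,0],[0,0,0],0.02],[[0,0,0],[0,0,0],0.02],[[0,0,0],[0,0,0],0.02],[[0,0,0],[0,0,0],0.02]]' 40
python3 - <<'E'
from h import *
n="wrist";c=bot.calibration(n);E=c["extrinsics"];p,d=bot.read_camera(n);cv2.imwrite("pics/w3.png",p[:,:,::-1])
print(bot.get_obs()["gripper_width"]*85.4)
E
```

```text
t: 4.82
eef_pos: [0.5735, 0.1582, 0.0341]
tool_rot: [0.0, 0.989, 0.15, 0.0]
contact_force: [-0.6, -1.4, 5.9]
gripper_width: 0.315
26.491580329814354
```

View pics/w3.png

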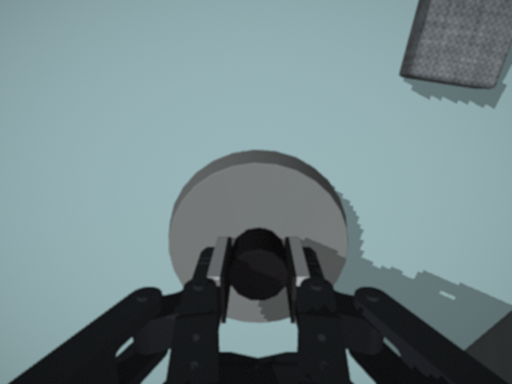

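The knob is gripped at (258,265), with the jaws at 26.5 mm. I lift and carry it over the tub.

```bash
python3 -m crank '[[[0,0,-0.03],[0,0,0],0.02],[[0,0,-0.05],[0,0,0],0.02],[[0,0,-0.05],[0,0,0],0.02],[[0,0,-0.05],[0,0,0],0.02],[[-0.0186,0.04,0],[0,0,0],0.02],[[-0.0186,0.04,0],[0,0,0],0.02],[[-0.0186,0.04,0],[0,0,0],0.02],[[-0.0186,0.04,0],[0,0,0],0.02],[[-0.0186,0.04,0],[0,0,0],0.02],[[0,0,0],[0,0,0],0.02]]'
python3 - <<'E'
from h import *
n="wrist";c=bot.calibration(n);E=c["extrinsics"];p,d=bot.read_camera(n);np.savez("w4.npz",p=p,d=d,E=E);cv2.imwrite("pics/w4.png",p[:,:,::-1])
o=bot.get_obs();print(o["eef_pos"],o["gripper_width"]*85.4,o["contact_force"])
W=cloud(d,c,E);ok=d>0;o=o["eef_pos"]
m=ok&(np.hypot(W[:,:,0]-o[0],W[:,:,1]-o[1])<.055)&(abs(W[:,:,2]-(o[2]-.018))<.006)
q=W[m];A=np.c_[q[:,:2]-o[:2],np.ones(len(q))];s=np.linalg.lstsq(A,q[:,2],rcond=None)[0];print("plate plane slope,z-tcp",s[:2],s[2]-o[2],m.sum())
p2,_=bot.read_camera("scene");cv2.imwrite("pics/s4.png",cv2.resize(p2[80:280,130:330,::-1],(600,600)))
E
```

```text
t: 6.12
eef_pos: [0.5424, -0.065, 0.2128]
tool_rot: [0.001, 0.989, 0.146, -0.001]
contact_force: [0.8, 0.4, -0.5]
gripper_width: 0.317
[ 0.54292553 -0.06215038  0.213048  ] 26.45066320343233 [-0.18560395  1.10294568 -1.77872346]
plate plane slope,z-tcp [-0.00987984 -0.00434942] -0.017959319558306153 15204
```

View pics/w4.png

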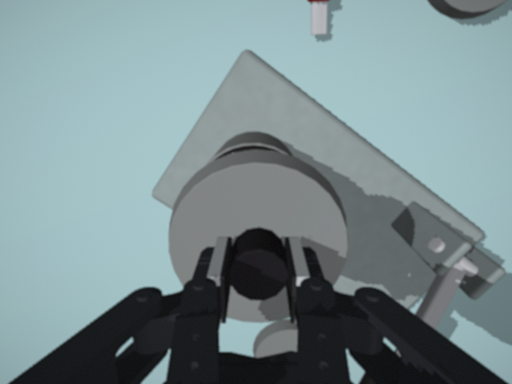

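View pics/s4.png

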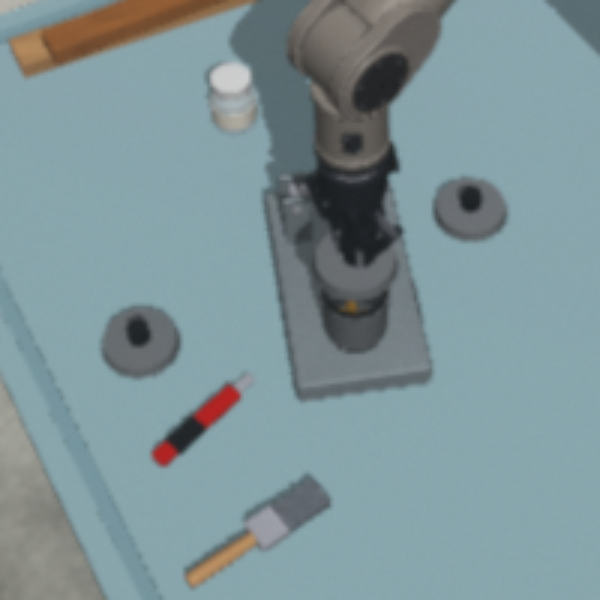

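The lid is level in the grip. In the wrist view the tub's far rim shows at (255,145) behind the lid, and in the scene view the lid sits right over the tub. I'll measure the lid centre against the tub.

```bash
python3 -m crank '[[[0,0,0],[0,0,0],0.02],[[0,0,0],[0,0,0],0.02]]'
python3 - <<'E'
from h import *
n="wrist";c=bot.calibration(n);E=c["extrinsics"];p,d=bot.read_camera(n)
o=bot.get_obs()["eef_pos"];print(o)
W=cloud(d,c,E);ok=d>0
R=E[:3,:3]
def edge(m,near,z):
    k=blob(m,near)
    # keep the upper outer arc, clear of the fingers
    k=k[(k[:,1]<225)]
    return ray(k,c,E,z)
m=ok&(W[:,:,2]>o[2]-.03)&(W[:,:,2]<o[2]-.012)
zt=o[2]-.018
fit(edge(m&(abs(W[:,:,2]-zt)<.003),(258,230),zt),"lid upper face edge")
m=ok&(W[:,:,2]>o[2]-.036)&(W[:,:,2]<o[2]-.012);fit(edge(m,(258,230),zt-.008),"lid arc")
kn=ok&(W[:,:,2]>o[2]+.003)&(W[:,:,2]<o[2]+.009);
u=(kn[225:300,234:284]);q=W[225:300,234:284][u];print("knobtop",q.mean(0),(q.min(0)+q.max(0))/2,np.ptp(q,0))
E
```

```text
t: 6.48
eef_pos: [0.5436, -0.0589, 0.2133]
tool_rot: [-0.0, 0.989, 0.151, 0.0]
contact_force: [0.3, 0.0, -1.0]
gripper_width: 0.309
[ 0.54361461 -0.05915758  0.2133066 ]
lid upper face edge [ 0.544  -0.0576] dia 0.0927 enc [array([ 0.5565, -0.0537]), np.float64(0.0446)]
lid arc [ 0.5457 -0.057 ] dia 0.0956 enc [array([ 0.5532, -0.0544]), np.float64(0.0473)]
knobtop [ 0.5440604  -0.05787734  0.21941333] [ 0.54300955 -0.05807988  0.21909883] [0.0274631  0.02556597 0.00557877]
```

```bash
python3 -m crank '[[[-0.0006,0.002,0],[0,0,0],0.02],[[0,0,0.02],[0,0,0],0.02],[[0,0,0.02],[0,0,0],0.02],[[0,0,0.01],[0,0,0],0.02],[[0,0,0],[0,0,0],0.02],[[0,0,0],[0,0,0],0.02]]'
python3 - <<'E'
from h import *
n="wrist";p,d=bot.read_camera(n);s,_=bot.read_camera("scene");print(bot.get_obs()["contact_force"])
cv2.imwrite("pics/w5.png",np.hstack([cv2.resize(p[80:330,100:420],(440,344)),cv2.resize(s[120:220,200:300],(344,344))])[:,:,::-1])
E
```

```text
t: 7.28
eef_pos: [0.5441, -0.0623, 0.164]
tool_rot: [0.0, 0.989, 0.15, 0.001]
contact_force: [-0.5, -0.0, -1.3]
gripper_width: 0.311
[ 0.41830244 -0.03027278 -2.00033997]
```

View pics/w5.png

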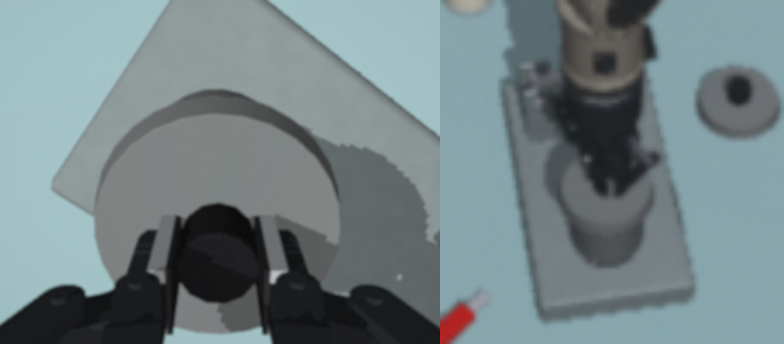

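The lid is centred over the tub with its skirt at the mouth, and there is no contact force yet. I press down step by step.

```bash
python3 -m crank '[[[0,0,0.003],[0,0,0],0.02],[[0,0,0.002],[0,0,0],0.02],[[0,0,0],[0,0,0],0.02]]'; python3 -m crank '[[[0,0,0.002],[0,0,0],0.02],[[0,0,0.002],[0,0,0],0.02],[[0,0,0],[0,0,0],0.02]]';python3 -m crank '[[[0,0,0.002],[0,0,0],0.02],[[0,0,0],[0,0,0],0.02]]'
```

```text
t: 7.75
eef_pos: [0.5436, -0.0624, 0.1585]
tool_rot: [0.0, 0.989, 0.15, 0.0]
contact_force: [-0.9, -0.8, 2.2]
gripper_width: 0.311
t: 8.12
eef_pos: [0.5436, -0.0624, 0.1547]
tool_rot: [0.0, 0.989, 0.15, 0.0]
contact_force: [-1.0, 0.3, 4.8]
gripper_width: 0.309
t: 8.38
eef_pos: [0.5436, -0.0625, 0.1527]
tool_rot: [0.0, 0.989, 0.15, 0.0]
contact_force: [-1.5, 0.9, 4.7]
gripper_width: 0.31
```

```bash
python3 -m crank '[[[0,0,0.0015],[0,0,0],0.02],[[0,0,0],[0,0,0],0.02]]'; python3 -m crank '[[[0,0,0.0015],[0,0,0],0.02],[[0,0,0],[0,0,0],0.02]]'
```

```text
t: 8.62
eef_pos: [0.5437, -0.0624, 0.1522]
tool_rot: [0.0, 0.989, 0.15, 0.0]
contact_force: [-4.9, -0.6, 13.8]
gripper_width: 0.31
t: 8.88
eef_pos: [0.5437, -0.0624, 0.1521]
tool_rot: [0.001, 0.989, 0.15, 0.0]
contact_force: [-11.0, 0.1, 26.8]
gripper_width: 0.309
```

There is a hard stop at TCP z 0.152, exactly where home was predicted. I relax the push, open, back off and check.

```bash
python3 -m crank '[[[0,0,-0.0015],[0,0,0],0.02],[[0,0,-0.0005],[0,0,0],0.03],[[0,0,0],[0,0,0],0.04],[[0,0,0],[0,0,0],0.06],[[0,0,0],[0,0,0],0.0854],[[0,0,0],[0,0,0],0.0854],[[0,0,-0.02],[0,0,0],0.0854],[[0,0,-0.04],[0,0,0],0.0854],[[0,0,-0.04],[0,0,0],0.0854],[[0,0,0],[0,0,0],0.0854]]'
python3 -m crank '[[[0,0,0],[0,0,0],0.0854]]'
python3 - <<'E'
from h import *
n="wrist";c=bot.calibration(n);E=c["extrinsics"];p,d=bot.read_camera(n);np.savez("w6.npz",p=p,d=d,E=E);cv2.imwrite("pics/w6.png",p[:,:,::-1])
W=cloud(d,c,E);ok=d>0
near=ok&(np.hypot(W[:,:,0]-.544,W[:,:,1]+.06)<.06)
m=near&(abs(W[:,:,2]-.158)<.006);q=W[m];print("knobtop",q.mean(0),(q.min(0)+q.max(0))/2,np.ptp(q,0))
m=near&(abs(W[:,:,2]-.135)<.006);q=W[m];s=np.linalg.lstsq(np.c_[q[:,:2]-[.544,-.06],np.ones(len(q))],q[:,2],rcond=None)[0];print("plate slope,z",s,m.sum())
m=near&(W[:,:,2]>.125)&(W[:,:,2]<.165);fit(ray(blob(m,np.argwhere(m).mean(0)[::-1]),c,E,.13),"lid")
E
```

```text
t: 10.12
eef_pos: [0.5455, -0.0622, 0.2546]
tool_rot: [0.001, 0.989, 0.15, 0.003]
contact_force: [0.4, -0.3, -0.8]
gripper_width: 1.002
t: 10.25
eef_pos: [0.5431, -0.0625, 0.2508]
tool_rot: [0.0, 0.989, 0.15, -0.0]
contact_force: [-0.3, -0.2, -0.1]
gripper_width: 0.999
knobtop [ 0.54384228 -0.06108193  0.15824675] [ 0.54283045 -0.06140521  0.15651856] [0.02724041 0.02731421 0.00899892]
plate slope,z [-0.0038244  -0.00144713  0.13454035] 8869
lid [ 0.5428 -0.0614] dia 0.0967 enc [array([ 0.5431, -0.0618]), np.float64(0.0494)]
```

View pics/w6.png

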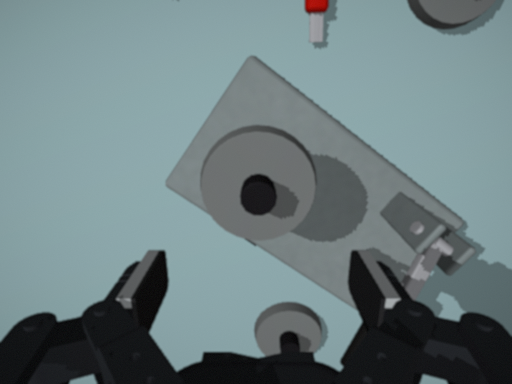

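The lid is home: the knob top is at 158.2 mm (158 expected), the plate is level within 0.004 rad, and it sits about 1.5 mm from the tub centre. I close the fingers and move above the lever pad.

```bash
python3 -m crank '[[[-0.0356,0.026,0],[0,0,0],0],[[-0.0356,0.026,0],[0,0,0],0],[[-0.0356,0.026,0],[0,0,0],0],[[-0.0356,0.026,0],[0,0,0],0],[[0,0,0],[0,0,0],0],[[0,0,0],[0,0,0],0],[[0,0,0],[0,0,0],0],[[0,0,0],[0,0,0],0]]' 40
python3 - <<'E'
from h import *
n="wrist";c=bot.calibration(n);E=c["extrinsics"];p,d=bot.read_camera(n);np.savez("w7.npz",p=p,d=d,E=E);cv2.imwrite("pics/w7.png",p[:,:,::-1])
print(bot.get_obs()["eef_pos"],bot.get_obs()["contact_force"])
W=cloud(d,c,E);ok=d>0
m=ok&(np.hypot(W[:,:,0]-.438,W[:,:,1]+.204)<.05)&(W[:,:,2]>.14)&(W[:,:,2]<.19)&(p.max(2)<60);q=W[m];print("pad",m.sum(),q.mean(0),q.min(0),q.max(0))
m=ok&(abs(W[:,:,2]-.133)<.003)&(np.hypot(W[:,:,0]-.537,W[:,:,1]+.237)<.05);print("cheek",cv2.minAreaRect((W[m][:,:2]*1000).astype(np.float32)))
E
```

```text
t: 11.3
eef_pos: [0.4389, -0.2029, 0.2511]
tool_rot: [-0.0, 0.989, 0.151, -0.0]
contact_force: [0.1, 0.4, 0.4]
gripper_width: -0.003
[ 0.43878659 -0.20314149  0.25120539] [-0.07755855 -0.681506   -0.37451307]
pad 3549 [ 0.43767923 -0.20175717  0.16342093] [ 0.4134748  -0.22870996  0.15276497] [ 0.46368983 -0.17571834  0.17319206]
cheek ((521.1307373046875, -232.20228576660156), (46.21206283569336, 64.68706512451172), 71.40592956542969)
```

View pics/w7.png

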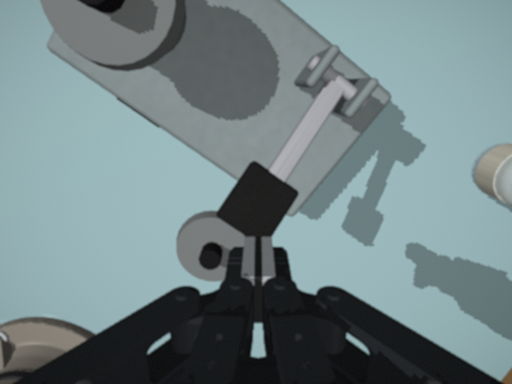

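The pad is at (258,200) in the wrist view, measured at (0.438, -0.202, 0.163), which matches the prediction. I go down along the lever's arc in steps.

```bash
python3 -m crank '[[[0,0,0.04],[0,0,0],0],[[0,0,0.03],[0,0,0],0],[[0,0,0],[0,0,0],0]]'; python3 -m crank '[[[-0.001,-0.0007,0.006],[0,0,0],0],[[-0.001,-0.0007,0.005],[0,0,0],0],[[-0.001,-0.0007,0.005],[0,0,0],0],[[0,0,0],[0,0,0],0]]'
```

```text
t: 11.72
eef_pos: [0.4379, -0.2033, 0.1801]
tool_rot: [-0.001, 0.989, 0.15, -0.001]
contact_force: [0.4, -0.2, 4.2]
gripper_width: -0.001
t: 12.22
eef_pos: [0.4348, -0.2026, 0.1653]
tool_rot: [-0.0, 0.989, 0.15, 0.0]
contact_force: [-0.6, 2.2, 4.9]
gripper_width: 0.0
```

```bash
python3 -m crank '[[[-0.001,-0.0007,0.005],[0,0,0],0],[[-0.001,-0.0007,0.005],[0,0,0],0],[[-0.001,-0.0007,0.005],[0,0,0],0],[[-0.001,-0.0007,0.005],[0,0,0],0],[[-0.001,-0.0007,0.005],[0,0,0],0],[[0,0,0.004],[0,0,0],0],[[0,0,0],[0,0,0],0],[[0,0,0],[0,0,0],0],[[0,0,0],[0,0,0],0],[[0,0,0],[0,0,0],0]]'
python3 - <<'E'
from h import *
o=bot.get_obs();print(o["eef_pos"],o["contact_force"])
n="wrist";c=bot.calibration(n);E=c["extrinsics"];p,d=bot.read_camera(n);cv2.imwrite("pics/w8.png",p[:,:,::-1])
W=cloud(d,c,E);ok=d>0;h=np.array([.5368,-.2373]);a=np.array([-.947,.321])
s=(W[:,:,:2]-h)@a;t=(W[:,:,:2]-h)@np.array([.321,.947])
for nm,m in(("pad",ok&(s>.09)&(s<.14)&(abs(t)<.02)&(abs(W[:,:,2]-.125)<.012)&(p.max(2)<60)),("arm",ok&(s>.02)&(s<.085)&(abs(t)<.01)&(abs(W[:,:,2]-.12)<.02)&(p.max(2)>60))):
    print(nm,m.sum(),W[m].mean(0),"slope dz/ds",np.polyfit(s[m],W[m][:,2],1))
p2,d2=bot.read_camera("scene");cv2.imwrite("pics/s8.png",cv2.resize(p2[80:240,150:350,::-1],(750,600)))
p3,d3=bot.read_camera("top");cv2.imwrite("pics/t8.png",cv2.resize(p3[100:290,120:430,::-1],(800,490)))
E
```

```text
t: 13.48
eef_pos: [0.43, -0.201, 0.137]
tool_rot: [0.0, 0.989, 0.15, 0.001]
contact_force: [0.3, 1.8, 6.8]
gripper_width: 0.002
[ 0.4299643  -0.20098497  0.13703129] [0.30178885 1.76987323 6.75847824]
pad 3655 [ 0.43787309 -0.1985203   0.12349349] slope dz/ds [0.04158835 0.11907964]
arm 5080 [ 0.489056   -0.21987851  0.12070415] slope dz/ds [0.01625214 0.11987845]
```

View pics/w8.png

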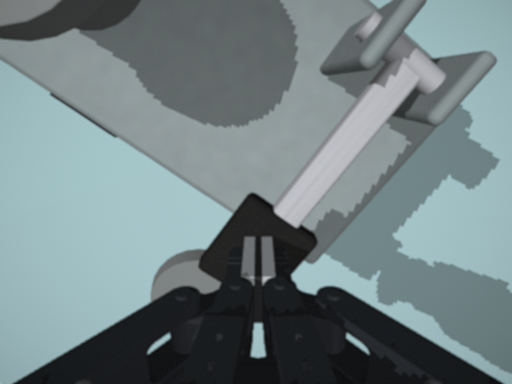

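View pics/s8.png

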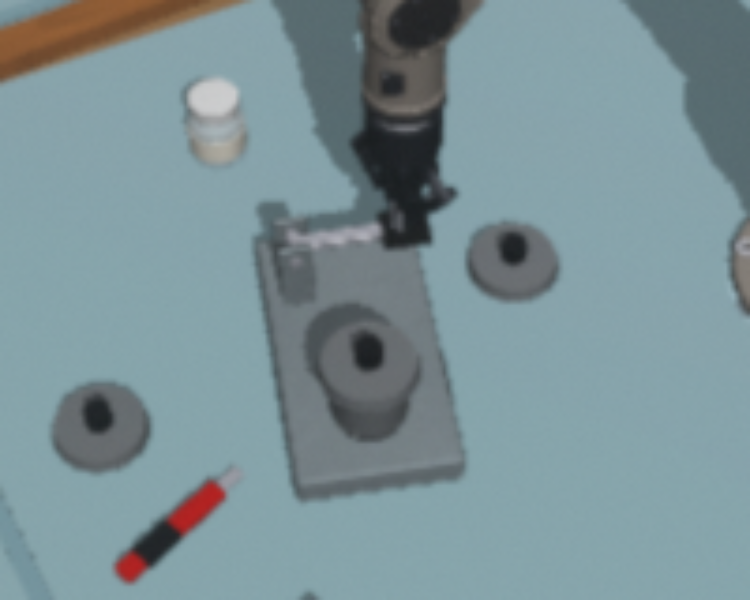

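View pics/t8.png

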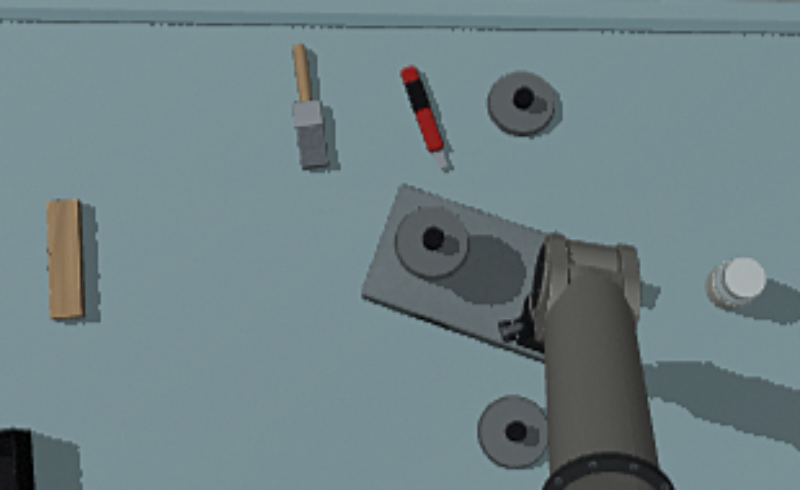

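The lever reads 0.02 to 0.04 rad short of level. The lid is home and nobody else on the bench has moved. One small 2 mm press, then hold and check.

```bash
python3 -m crank '[[[0,0,0.002],[0,0,0],0],[[0,0,0],[0,0,0],0],[[0,0,0],[0,0,0],0],[[0,0,0],[0,0,0],0],[[0,0,0],[0,0,0],0],[[0,0,0],[0,0,0],0]]'
python3 - <<'E'
from h import *
n="wrist";c=bot.calibration(n);E=c["extrinsics"];p,d=bot.read_camera(n)
W=cloud(d,c,E);ok=d>0;h=np.array([.5368,-.2373]);a=np.array([-.947,.321])
s=(W[:,:,:2]-h)@a;t=(W[:,:,:2]-h)@np.array([.321,.947])
for nm,m in(("pad",ok&(s>.09)&(s<.14)&(abs(t)<.02)&(abs(W[:,:,2]-.125)<.012)&(p.max(2)<60)),("arm",ok&(s>.02)&(s<.085)&(abs(t)<.01)&(abs(W[:,:,2]-.12)<.02)&(p.max(2)>60))):
    print(nm,m.sum(),W[m].mean(0),np.polyfit(s[m],W[m][:,2],1))
o=bot.get_obs();print(o["eef_pos"],o["contact_force"],np.abs(o["joint_vel"]).max())
# lid in scene & top, and bystander shift in image
for n,box in(("scene",(225,150,270,205)),("top",(268,170,310,215))):
    z=np.load(n+"0.npz");p,d=bot.read_camera(n);W=cloud(d,bot.calibration(n));b=box;w=W[b[1]:b[3],b[0]:b[2]].reshape(-1,3)
    k=w[(w[:,2]>.15)&(w[:,2]<.17)];print(n,"knob",k.mean(0),len(k),w[(w[:,2]>.12)&(w[:,2]<.145)].mean(0))
    if n=="top":
        df=np.abs(p.astype(int)-z["p"]).max(2)>60
        for nm,(x0,y0,x1,y1) in dict(brush=(228,112,252,168),knife=(272,120,300,168),offcut=(134,172,158,228),jar=(390,195,420,222)).items(): print(nm,df[y0:y1,x0:x1].sum())
E
```

```text
t: 14.38
eef_pos: [0.4299, -0.201, 0.135]
tool_rot: [0.0, 0.989, 0.15, 0.001]
contact_force: [-1.6, 1.6, 7.7]
gripper_width: 0.004
pad 3728 [ 0.43782079 -0.19854085  0.12199061] [0.02881579 0.11893109]
arm 5158 [ 0.48919831 -0.21990835  0.11985634] [-0.00172426  0.1199437 ]
[ 0.429843   -0.20098382  0.13502323] [-0.60343156  1.08478448  8.58244049] 0.0013117844184585014
scene knob [ 0.54917065 -0.06274188  0.1557674 ] 45 [ 0.5520071  -0.05745493  0.13237514]
top knob [ 0.54246735 -0.06249575  0.15779049] 53 [ 0.53987588 -0.06219892  0.13416856]
brush 0
knife 0
offcut 0
jar 0
```

The lever is level (slope about 0), still, and held with about 8 N. The lid is home and the bystanders are unmoved. Handing in.

```bash
python3 -c "
from station import bot
print(bot.hand_in())"
```

```text
the job is handed in; nothing more can be done
None
```

The lid is on the tub and pressed home. The run lever is held level by the closed fingertips, and I handed the job in after about 14.5 s; no verdict is reported.

**What I did:** I took the left-most of the three look-alike lids by its knob, set it on the tub and pressed until it hit a hard stop. That was at the predicted height (TCP z 0.152). I then let go and backed off before pressing the lever down along its arc.

**Last checks:**

| Check | Measured | Wanted |
|---|---|---|
| Knob top height (wrist camera, after release) | 158.2 mm | 158 mm when home |
| Lid tilt | about 0.004 rad | below 0.06 rad |
| Lid offset from tub centre | about 1–2 mm | below 6 mm |
| Lever slope from level | 0.00 rad on the arm, 0.03 rad on the pad | within 0.11 rad |
| Wrist force while holding | about 8 N | above 3 N on the lever |

- **Bystanders:** none of the four showed any change in the top camera.
- **Disagreement:** the scene camera placed the lid and the tub 6–7 mm farther ahead in x than the other two cameras. I treated this as a calibration offset and relied on the wrist camera. After release, the scene camera also read the knob top at 155.8 mm, against 157.8 mm from the top camera.

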